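# Switch on the carving bench

## Robot

A 6-joint arm with a two-finger parallel gripper is mounted at the origin on the work surface. World frame = base frame: x ahead of the robot, y to its left, z up, the work surface at z = 0. Lengths are in m, angles in rad, forces in N, time in s.
With the tool pointing down it reaches from about 0.3 to 0.775 m from the base axis. Payload 14.6 kg.
Tool frame: the origin (TCP) lies midway between the tips of the shut fingers; the grasp point (between the pads) lies 19 mm behind it; z points along the fingers, y is the line along which they close (so a half turn about z gives the same grasp; the last joint's range is limited). The gripper opens to 94 mm and grips with 3 to 60 N. Pads are 16 mm wide; open, the fingers measure 119 mm over their backs; the gripper's body (75 mm by 177 mm) begins 78 mm behind the grasp point.
Start: joints at [-1.393, 0.3, 1.521, -0, 1.321, -0.067], TCP at [0.133, -0.534, 0.205] pointing down, gripper open.
Joint ranges: [-3.03, 3.03], [-0.79, 2.21], [0.23, 2.52], [-1.04, 4.18], [0, 3.07], [-2.55, 2.55]. Speed limits (rad/s): [2.22, 2.22, 2.57, 3.14, 3.14, 3.14].

## Interface

Orientations are given as a 3x3 rotation matrix whose columns are the frame's x, y, z axes.
In Python, from cell import bot, let_go, close, kin, telemetry, grab_frame, order, models gives the robot as it stands. Calls block until the motion is done:
- bot.reach(position, orientation): joint-space move of the TCP to a pose.
- bot.move_l(position, feed=0.15, orientation=None): straight line of the TCP; orientation=None keeps the orientation; feed is the mean speed in m/s.
- bot.goto_joints(angles): joint-space move.
- let_go() and close(): open the fingers fully, or close them until they stop; the grip force is fixed at half the most.
- bot.dwell(seconds).
- kin.ik(position, orientation): joint angles nearest the present ones, or None.
- telemetry.sense(): the state.
- grab_frame(name): name is "scene" or "top" or "wrist"; returns a dict with "image" (400x640x3 uint8, red, green, blue), "intrinsics" (3x3 intrinsics, pixels), "pose" (4x4, takes a point from camera to world coordinates). Camera axes: x right, y up, looking along -z (the intrinsics and any distortion apply to the point x, -y, -z); pixel columns grow to the right and rows downward; lengths in m; the calibration is good to about 2 mm. The wrist camera is an equidistant fisheye: a pixel r from the principal point sees the ray r / f radians off the axis. A picture is of the moment at which its call begins. There is no depth.
A pose or a line that the arm cannot do raises bot.PlanningError and nothing moves.
- order.close_job(): hands the job in; it is judged then, once.
Trained networks look in a picture, given as the dict that the camera call returned (one of the last four; its "shot" number tells which), for a name from the list of things; names that differ only in an ending like _2 or _b are one class to them, and where a whole thing is asked for, a point or a joint stands for the part that bears it (a point fixed in the world has none). Each returns a list of dicts, best first, with "score" (0 to 1); they miss things now and then, are a little off and sometimes report something else, mostly with a low value. They report only what shows in the picture. A call takes as long as a camera call. They do not tell look-alikes from the thing itself.
- models.recognise(picture, thing): "point" ([x, y, z] in m, in world coordinates, good to about 4 mm: the middle of the surface that is visible of it).
The state is a dict: "time": time; "qpos": joint angles; "qvel": joint speeds; "joint_efforts": joint torques, N m; "ee_pos": TCP position; "eef_rot": TCP orientation; "wrist_force": force on the tool from outside, world axes, zero at the start; "moment": the same for the moment, N m; "opening": finger opening in m; "finger_force": force on a finger pad.
Only numpy, scipy, OpenCV 4.12 (cv2) and the standard library are available. Lean on these libraries where they do the work, as an engineer would, in place of code of your own. Each camera call takes 0.05 s, during which the arm holds its last target. There are 200 camera calls.

## Task

Get the carving bench ready for work by pressing its switches with your closed fingertips, in this order: first tip the black rocker on by pressing its raised, white-striped end fully down, then press the green button (vacuum hold-down pump) fully in, then press the blue button (dust extractor) fully in. Do not press the red stop button, and do not pick up, push away or disturb the switch boxes, the carved panel, the yellow tape roll, the gouge or the mallet. Finish with the hand clear of everything.

Things in the scene. Friction and masses are not known exactly. Their poses are not given: they have to be found in the camera images.
- power_box: Grey box with the black rocker on top, 110 x 70 x 50 mm (x, y, z), 0.7 kg on rubber feet; its origin is the centre of its underside on the bench, z up. Loose: it must stay put (it may not be lifted or slid). It may stand at any yaw. The rocker's pivot runs along the box's y axis, across the middle of the box, 56 mm above the origin; the white-striped ON end of the rocker lies on the box's +x side.
- rocker_on (a point): The place to press on the rocker: on the upper face of its white-striped ON half, 22 mm from the pivot (the half is 34 mm long, 34 mm wide, 8 mm thick). It moves with the rocker: about 71 mm above the bench and 18 mm from the pivot when off, 64 mm above the bench and 22 mm from the pivot when on (the ON half is then level). The outer edge of the ON half stands 75 mm above the bench when off.
- power_rocker (a joint): Angle of the rocker in rad: 0 = off (ON half tilted up; start 0 to 0.03), grows as the white-striped end goes down, 0.36 = hard stop, fully on. About 3 to 5 N at the striped end tips it; no spring, it stays where it is left.
- pump_box: Grey box with the green button in the middle of its top, 80 x 70 x 50 mm, 0.6 kg on rubber feet; its origin is the centre of its underside on the bench, z up. Loose: it must stay put (it may not be lifted or slid).
- pump_top (a point): Centre of the top face of the green button, a round cap 36 mm in diameter that stands 16 mm above the box (66 mm above the bench) when out, 8 mm when in; it is pressed straight down.
- pump_button (a joint): Green button. Joint value in m: 0 = standing fully out (start 0 to 0.001), grows as it is pressed, 0.008 = hard stop, fully in. There is no spring: about 4 N of steady push moves it down, it feels the same all the way, and it stays where it is left.
- dust_box: Grey box with the blue button in the middle of its top, 80 x 70 x 50 mm, 0.6 kg on rubber feet; its origin is the centre of its underside on the bench, z up. Loose: it must stay put (it may not be lifted or slid).
- dust_top (a point): Centre of the top face of the blue button, a round cap 36 mm in diameter that stands 16 mm above the box (66 mm above the bench) when out, 8 mm when in; it is pressed straight down.
- dust_button (a joint): Blue button. Joint value in m: 0 = standing fully out (start 0 to 0.001), grows as it is pressed, 0.008 = hard stop, fully in. There is no spring: about 4 N of steady push moves it down, it feels the same all the way, and it stays where it is left.
- stop_box: Yellow box with the red mushroom stop button on top, 80 x 70 x 50 mm, 73 mm tall with the button, 0.6 kg; origin at the centre of its underside. Leave it alone.
- stop_button (a joint): Red mushroom stop button, 42 mm in diameter. It must not be pressed. Joint value in m: 0 = standing fully out (start 0 to 0.001), grows as it is pressed, 0.008 = hard stop, fully in. There is no spring: about 4 N of steady push moves it down, it feels the same all the way, and it stays where it is left.
- panel: Half-carved pale wooden relief panel with a raised frame, 210 x 150 x 26 mm, lying loose on a 240 x 160 x 22 mm aluminium vacuum plate (its top 48 mm above the bench), long side along x; origin at the centre of its underside. Leave it alone.
- tape: Roll of yellow tape standing flat, 90 mm in diameter (hole 62 mm), 48 mm high; origin at the centre of its underside. Leave it alone.
- gouge: Carving gouge lying on the bench, 250 mm long, 22 mm high: wooden handle 120 mm towards its own -x, steel blade 130 mm towards +x, origin between them on the bench. Leave it alone.
- mallet: Mallet lying on the bench: dark head 80 x 110 x 60 mm, origin at the centre of the head's underside, wooden handle 28 mm thick reaching 240 mm towards its own -x. Leave it alone.
There are look-alikes about, which are no part of the job. What is shaped like the pump_box but purple is not meant. Leave any purple look-alike of the power_box alone.

How it is judged:
By the outcome, as a careful person would: the job done as asked, in the order asked, and still so for the second after the job is handed in, with the robot touching nothing.
It also fails if it takes over 51 s, if anything falls off the work surface, if the arm or the gripper's body presses on something with over 40 N, if the wrist force passes 120 N, or if a joint passes its speed limit or range.

## Working session

There is one attempt and no reset: what is moved stays moved. The work goes in short steps, each a Python script; the robot and the scene stay as the last script left them, time stands still between calls to the robot, and variables do not carry over. Pictures are saved under pics/ and viewed, at most 10 in all, crops included, and the job is handed in when it is done.

```bash
mkdir -p pics; python3 - <<'E'
from cell import *
import cv2
for n in("top","scene"):
    f=grab_frame(n); cv2.imwrite(f"pics/{n}0.png",f["image"][:,:,::-1])
    print(n,f["intrinsics"].tolist(),f["pose"].round(4).tolist())
    for t in["power_box","rocker_on","pump_top","dust_top","stop_box","pump_box","dust_box","tape","mallet","gouge","panel"]:
        print(t,[(d["point"].round(3).tolist() if hasattr(d["point"],"round") else [round(v,3) for v in d["point"]],round(d["score"],2)) for d in models.recognise(f,t)][:4])
print(telemetry.sense()["time"])
E
```

```text
top [[363.9448687224594, 0.0, 314.87899587926046], [0.0, 363.9448687224594, 192.55623478416018], [0.0, 0.0, 1.0]] [[0.0003, 0.9963, -0.0858, 0.4254], [-1.0, -0.0002, -0.0058, -0.0362], [-0.0058, 0.0858, 0.9963, 1.2509], [0.0, 0.0, 0.0, 1.0]]
power_box [([0.612, -0.217, 0.047], 0.82), ([0.791, -0.206, 0.046], 0.74)]
rocker_on [([0.802, -0.209, 0.064], 0.71), ([0.619, -0.221, 0.063], 0.57)]
pump_top [([0.296, 0.314, 0.07], 0.63)]
dust_top [([0.613, 0.248, 0.063], 0.52)]
stop_box [([0.456, -0.229, 0.051], 0.87), ([0.435, 0.284, 0.066], 0.52)]
pump_box [([0.296, 0.3, 0.052], 0.68), ([0.428, 0.286, 0.052], 0.61)]
dust_box [([0.612, 0.244, 0.049], 0.91), ([0.458, -0.232, 0.068], 0.41)]
tape [([0.359, -0.013, 0.044], 0.85), ([0.62, -0.222, 0.066], 0.67)]
mallet [([0.476, -0.483, 0.06], 0.77)]
gouge [([0.445, 0.439, 0.016], 0.96)]
panel []
scene [[515.832671393619, 0.0, 318.8724642389989], [0.0, 515.832671393619, 197.4266767977539], [0.0, 0.0, 1.0]] [[-0.57, -0.7072, 0.4184, 1.2419], [0.8217, -0.4882, 0.2941, 0.4849], [-0.0037, 0.5114, 0.8593, 1.5146], [0.0, 0.0, 0.0, 1.0]]
power_box [([0.624, -0.215, 0.051], 0.82), ([0.817, -0.206, 0.048], 0.64), ([0.501, -0.483, 0.049], 0.36)]
rocker_on [([0.799, -0.211, 0.065], 0.62), ([0.615, -0.219, 0.062], 0.51), ([0.498, -0.478, 0.049], 0.22)]
pump_top [([0.435, 0.287, 0.072], 0.51)]
dust_top [([0.616, 0.246, 0.065], 0.41)]
stop_box [([0.474, -0.222, 0.052], 0.8)]
pump_box [([0.446, 0.29, 0.05], 0.72), ([0.309, 0.312, 0.05], 0.7), ([0.627, 0.25, 0.049], 0.41)]
dust_box [([0.629, 0.252, 0.051], 0.92)]
tape [([0.372, -0.017, 0.037], 0.82)]
mallet [([0.498, -0.479, 0.046], 0.81), ([0.437, 0.286, 0.064], 0.38)]
gouge [([0.453, 0.444, 0.022], 0.7)]
panel [([0.602, 0.034, 0.043], 0.61)]
1.2
```

View pics/top0.png

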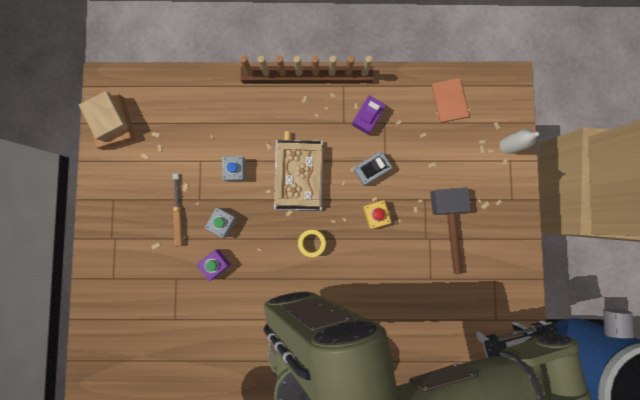

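View pics/scene0.png

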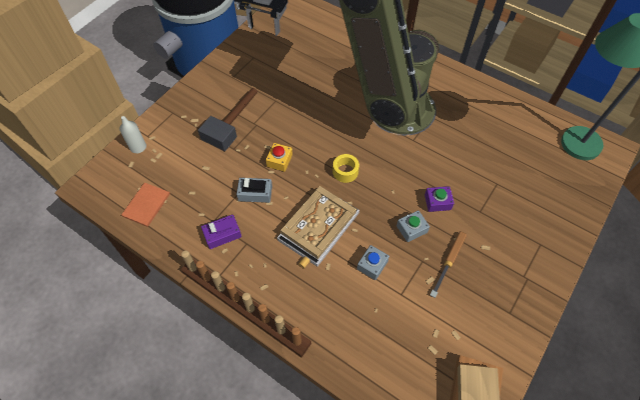

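The top view shows the grey power box at about (373,168), with its purple twin at (369,115). The grey green-button box is at (220,222), with its purple twin at (212,265). Blue is at (232,168) and the red stop at (378,214). I'll zoom in on the rocker to get its yaw and refine the buttons by colour.

```bash
cat > h.py <<'E'
from cell import *
import cv2, numpy as np
def px2w(f,u,v,z):
    K,P=f["intrinsics"],f["pose"]
    d=P[:3,:3]@np.array([(u-K[0,2])/K[0,0],-(v-K[1,2])/K[1,1],-1]); o=P[:3,3]
    return o+d*(z-o[2])/d[2]
def w2px(f,p):
    K,P=np.array(f["intrinsics"]),np.array(f["pose"]); c=P[:3,:3].T@(np.array(p)-P[:3,3])
    return np.array([K[0,2]+K[0,0]*c[0]/-c[2],K[1,2]-K[1,1]*c[1]/-c[2]])
def blob(f,p,mask,r=22):
    u,v=w2px(f,p).astype(int); m=np.zeros(mask.shape,np.uint8); m[v-r:v+r,u-r:u+r]=mask[v-r:v+r,u-r:u+r]
    n,l,s,c=cv2.connectedComponentsWithStats(m)
    i=1+np.argmax(s[1:,4]); return c[i],s[i,4],np.argwhere(l==i)[:,::-1]
E
python3 - <<'E'
from h import *
ims=[]
for n in("top","scene"):
    f=grab_frame(n); h=cv2.cvtColor(f["image"],cv2.COLOR_RGB2HSV)
    for t,p,lo,hi in(("pump",(.435,.287,.066),(45,120,40),(85,255,255)),("dust",(.615,.247,.066),(100,150,60),(125,255,255)),("stop",(.46,-.225,.066),(0,180,60),(8,255,255))):
        c,a,_=blob(f,p,cv2.inRange(h,lo,hi)); print(n,t,c.round(1),a,px2w(f,*c,.064).round(4))
    c,a,_=blob(f,(.617,-.22,.066),cv2.inRange(h,(0,0,0),(180,255,40))); print("black",c,a,px2w(f,*c,.06).round(4))
    c,a,_=blob(f,(.617,-.22,.066),cv2.inRange(h,(0,0,200),(180,40,255)));print("white",c,a,px2w(f,*c,.073).round(4))
    u,v=w2px(f,(.617,-.22,.06)).astype(int)
    ims.append(cv2.resize(f["image"][v-25:v+25,u-25:u+25,::-1],(400,400),interpolation=cv2.INTER_CUBIC)); print(u-25,v-25)
cv2.imwrite("pics/rk.png",np.hstack(ims))
E
```

```text
top pump [220.  221.9] 27 [0.4317 0.2797 0.064 ]
top dust [231.9 167. ] 67 [0.6121 0.2444 0.064 ]
top stop [380.5 213.8] 50 [ 0.4582 -0.2428  0.064 ]
black [372.05555556 173.44444444] 18 [ 0.5911 -0.2177  0.06  ]
white [379.6969697  162.51515152] 33 [ 0.6253 -0.2412  0.073 ]
347 140
scene pump [414.  220.9] 91 [0.4352 0.2872 0.064 ]
scene dust [373.5 257.8] 100 [0.6172 0.2484 0.064 ]
scene stop [278.1 150.5] 87 [ 0.4605 -0.2353  0.064 ]
black [255.32307692 186.03589744] 195 [ 0.6176 -0.212   0.06  ]
white [246.03703704 182.03703704] 27 [ 0.6284 -0.2408  0.073 ]
228 159
```

View pics/rk.png

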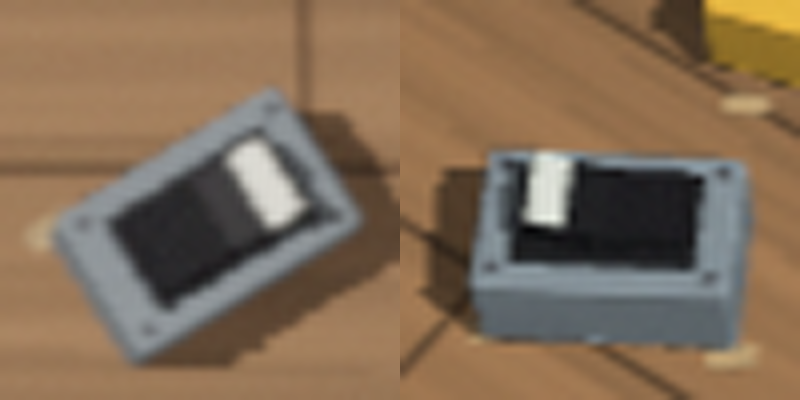

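The striped end is at the upper right of the top crop (crop px 268,180), so +x points that way. I'll take the centre and yaw from the box-top corners in both views, then press.

```bash
cat >> h.py <<'E'
def R(yaw):
    c,s=np.cos(yaw),np.sin(yaw); return np.array([[c,s,0],[s,-c,0],[0,0,-1.]])
def pose_for(xy,z,yaws):
    q0=np.array(telemetry.sense()["qpos"]); best=None
    for y in yaws:
        q=kin.ik([*xy,z],R(y))
        if q is not None and (best is None or np.abs(q-q0).max()<best[0]): best=(np.abs(np.array(q)-q0).max(),y)
    return R(best[1])
def press(xy,zc,zmin,yaws,stop=14):
    """approach above, descend to just above contact, step down until the hard stop is felt"""
    bot.reach([*xy,.15],pose_for(xy,.15,yaws))
    bot.move_l([*xy,zc+.008],feed=.1); bot.dwell(.2); f0=np.array(telemetry.sense()["wrist_force"])
    z=zc+.008
    while z>zmin:
        z-=.001; bot.move_l([*xy,z],feed=.03); s=telemetry.sense(); f=np.array(s["wrist_force"])-f0
        print(round(z,4),np.round(s["ee_pos"],4),f.round(1))
        if f[2]>stop: break
    bot.move_l([*xy,.15],feed=.12); print("t",telemetry.sense()["time"])
E
python3 - <<'E'
from h import *
ft,fs=grab_frame("top"),grab_frame("scene")
C=[]
for f,cs,o in((ft,[(272,90),(360,215),(137,360),(55,230)],(347,140)),(fs,[(90,155),(348,168),(338,298),(75,285)],(228,159))):
    w=np.array([px2w(f,c[0]/8-.5+o[0],c[1]/8-.5+o[1],.05) for c in cs]); print(w.round(4).tolist(),w.mean(0).round(4)); C.append(w)
wt,ws=C
a=[(wt[0]+wt[1]-wt[2]-wt[3]),(ws[0]+ws[3]-ws[1]-ws[2])]
yaw=[np.arctan2(v[1],v[0]) for v in a]; print("yaw",yaw)
c=(wt.mean(0)+ws.mean(0))[:2]/2; y=np.mean(yaw)
p=c+.023*np.array([np.cos(y),np.sin(y)]); print(c,p)
close()
press(p,.075,.060,[y,y+np.pi,y-np.pi])
f=grab_frame("top");g=grab_frame("scene")
ims=[]
for k in(f,g):
    u,v=w2px(k,(*c,.06)).astype(int); ims.append(cv2.resize(k["image"][v-25:v+25,u-25:u+25,::-1],(400,400),interpolation=cv2.INTER_CUBIC))
cv2.imwrite("pics/rk1.png",np.hstack(ims))
E
```

```text
[[0.6689, -0.2484, 0.05], [0.6162, -0.2842, 0.05], [0.5555, -0.1908, 0.05], [0.61, -0.1573, 0.05]] [ 0.6127 -0.2202  0.05  ]
[[0.6196, -0.2832, 0.05], [0.5628, -0.1894, 0.05], [0.616, -0.1539, 0.05], [0.673, -0.2475, 0.05]] [ 0.6178 -0.2185  0.05  ]
yaw [np.float64(-0.995615006913605), np.float64(-1.0251216147755422)]
[ 0.61524321 -0.21935277] [ 0.62746883 -0.23883441]
0.082 [ 0.6275 -0.2388  0.082 ] [ 0.6  0.8 -1.1]
0.081 [ 0.6274 -0.2388  0.0809] [0.8 1.4 0.1]
0.08 [ 0.6274 -0.2388  0.0799] [ 0.8  0.1 -0.4]
0.079 [ 0.6275 -0.2388  0.0789] [ 1.1 -0.3 -0. ]
0.078 [ 0.6274 -0.2388  0.0779] [ 0.2  0.4 -0.8]
0.077 [ 0.6274 -0.2388  0.0769] [ 0.2 -0.1 -0.9]
0.076 [ 0.6274 -0.2388  0.0759] [ 0.5  0.6 -0.2]
0.075 [ 0.6275 -0.2388  0.0749] [0.4 0.2 0.8]
0.074 [ 0.6276 -0.2389  0.0742] [1.1 0.5 0.8]
0.073 [ 0.6276 -0.239   0.0732] [ 1.3 -0.6  3.5]
0.072 [ 0.6276 -0.2389  0.072 ] [ 1.3 -0.9  2.7]
0.071 [ 0.6275 -0.2388  0.0709] [ 2.1 -0.2  2.3]
0.07 [ 0.6274 -0.2388  0.0699] [ 1.8 -0.5  2.3]
0.069 [ 0.6274 -0.2388  0.0689] [ 1.2 -0.9  3.6]
0.068 [ 0.6274 -0.2388  0.0679] [ 0.9 -0.5  2.5]
0.067 [ 0.6274 -0.2388  0.0669] [ 1.7 -1.1  2.4]
0.066 [ 0.6274 -0.2388  0.0659] [ 1.5 -0.9  2.7]
0.065 [ 0.6275 -0.2388  0.065 ] [ 2.  -1.2  2.8]
0.064 [ 0.6276 -0.239   0.0642] [ 2.2 -1.6  3.9]
0.063 [ 0.6277 -0.2391  0.0641] [-1.6 -0.4 10.7]
0.062 [ 0.6278 -0.2391  0.0639] [-4.   0.2 18.5]
t 12.0417
```

View pics/rk1.png

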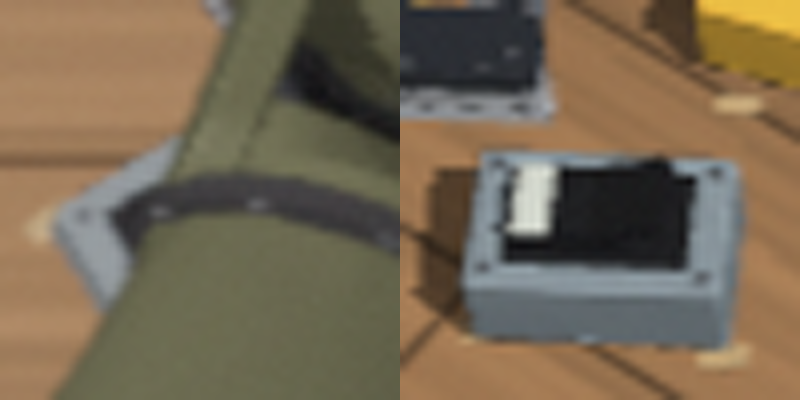

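The rocker is fully on: the hard stop was felt at 64 mm, its striped half is level (crop px 530,200), and the box hasn't moved. Next, the buttons.

```bash
python3 - <<'E'
from h import *
ys=np.linspace(-np.pi,np.pi,17)
press((.4345,.2860),.066,.053,ys)
press((.6145,.2465),.066,.053,ys)
bot.goto_joints([-1.393,.3,1.521,0,1.321,-.067])
ims=[]
for n in("top","scene"):
    k=grab_frame(n)
    for p in((.4345,.286,.06),(.6145,.2465,.06),(.615,-.219,.06)):
        u,v=w2px(k,p).astype(int); ims.append(cv2.resize(k["image"][v-25:v+25,u-25:u+25,::-1],(260,260),interpolation=cv2.INTER_CUBIC))
cv2.imwrite("pics/fin.png",np.vstack([np.hstack(ims[:3]),np.hstack(ims[3:])]))
cv2.imwrite("pics/fin2.png",k["image"][:,:,::-1]); print(telemetry.sense()["time"])
E
```

```text
0.073 [0.4345 0.286  0.073 ] [-0.8 -0.4  0.4]
0.072 [0.4345 0.286  0.0719] [-0.6  0.5  0.1]
0.071 [0.4345 0.286  0.0709] [-0.6 -0.8 -0.7]
0.07 [0.4345 0.286  0.0699] [-0.9 -0.7 -0.4]
0.069 [0.4345 0.286  0.0689] [-0.6  0.   0.2]
0.068 [0.4345 0.286  0.068 ] [-0.6 -1.2  0.9]
0.067 [0.4345 0.286  0.0669] [-0.  -0.3  1.6]
0.066 [0.4345 0.286  0.0659] [-0.   0.3  0.1]
0.065 [0.4346 0.286  0.065 ] [-0.8 -0.6  1.3]
0.064 [0.4346 0.286  0.064 ] [-0.6 -0.   2. ]
0.063 [0.4345 0.2861 0.063 ] [0.9 0.  2.2]
0.062 [0.4345 0.286  0.0619] [ 0.2 -0.1  2.7]
0.061 [0.4345 0.286  0.0609] [-0.3 -0.7  2. ]
0.06 [0.4345 0.286  0.0599] [1.1 0.  3.2]
0.059 [0.4345 0.286  0.0589] [ 0.2 -0.3  2.2]
0.058 [0.4345 0.286  0.0582] [-1.  -1.6  7. ]
0.057 [0.4346 0.2861 0.0581] [-5.1 -3.9 17.7]
t 20.4417
0.073 [0.6145 0.2465 0.073 ] [0.3 0.3 0.1]
0.072 [0.6144 0.2465 0.0719] [-1.4  0.3 -0.6]
0.071 [0.6145 0.2465 0.0709] [-1.2  0.2 -0.7]
0.07 [0.6145 0.2465 0.0699] [-0.   0.5 -1. ]
0.069 [0.6145 0.2465 0.0689] [-0.7  0.8  0.2]
0.068 [0.6145 0.2465 0.0679] [-0.3  0.9  0.2]
0.067 [0.6145 0.2465 0.0669] [ 0.2  0.7 -0.2]
0.066 [0.6145 0.2465 0.066 ] [ 0.   0.4 -0.1]
0.065 [0.6145 0.2465 0.0651] [-1.4 -0.   2.5]
0.064 [0.6145 0.2465 0.064 ] [-0.5  0.8  2.7]
0.063 [0.6145 0.2465 0.0629] [-0.8  0.2  1.1]
0.062 [0.6145 0.2465 0.0619] [ 0.5 -0.   1.2]
0.061 [0.6145 0.2465 0.0609] [ 0.2 -0.5  1.3]
0.06 [0.6145 0.2465 0.0599] [-0.1  0.1  1.6]
0.059 [0.6145 0.2465 0.0589] [0.1 1.2 0.7]
0.058 [0.6146 0.2465 0.0583] [-1.4 -0.6  5.2]
0.057 [0.6146 0.2465 0.0582] [-4.2 -0.5 12.5]
0.056 [0.6147 0.2466 0.0581] [-9.2 -1.5 19.8]
t 27.75
31.0583
```

View pics/fin.png

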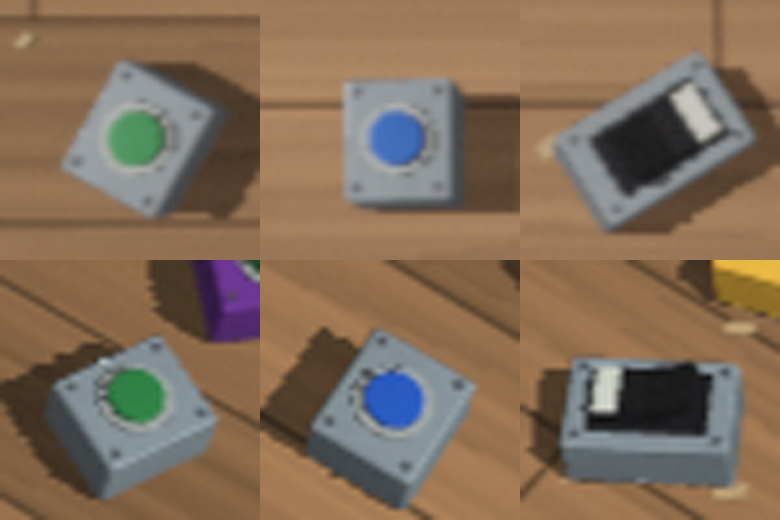

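View pics/fin2.png

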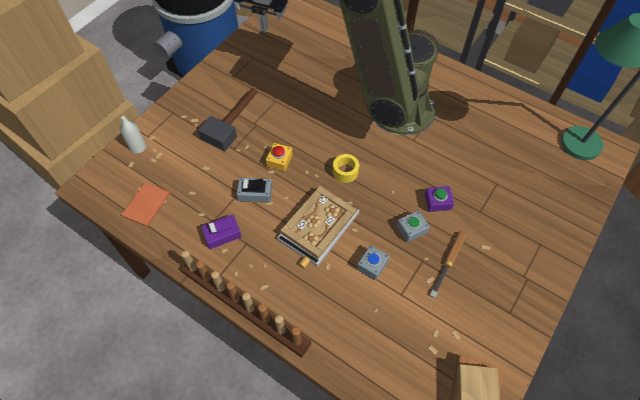

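Both buttons are in: the hard stop was felt at 58 mm on each. Green is at (414,223), blue at (373,258) and the rocker at (254,187). Nothing else has moved, and the arm is clear.

```bash
python3 -c "
from cell import *
print(order.close_job())"
```

```text
the job is handed in; nothing more can be done
None
```

I pressed the rocker, the green button and the blue button fully in, in that order; the final pictures show nothing else moved and the arm clear. I handed the job in at about 31 s, and it returned no verdict.

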